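# Park the magnet carrier on the bent drying rail

### The arm

A 6-joint arm with a two-finger parallel gripper is mounted at the origin on a cart in front of the work surface, level with it; the furniture and walls round the work are solid. World frame = base frame: x ahead of the robot, y to its left, z up, the work surface at z = 0. Lengths are in m, angles in rad, forces in N, time in s.
With the tool pointing down it reaches from about 0.25 to 0.725 m from the base axis. Payload 4 kg.
Tool frame: the origin (TCP) lies midway between the tips of the shut fingers; the grasp point (between the pads) lies 19 mm behind it; z points along the fingers, y is the line along which they close (so a half turn about z gives the same grasp; the last joint's range is limited). The gripper opens to 85 mm and grips with 20 to 120 N. Pads are 22 mm wide; open, the fingers measure 114 mm over their backs; the gripper's body (76 mm by 85 mm) begins 54 mm behind the grasp point. The pads swing forward as they close: fully open they stand 13 mm farther back than shut.
Start: joints at [-1.182, 0.241, 0.005, 1.335, 0, 1.571], TCP at [0.19, -0.463, 0.231] pointing down, gripper open.
Joint ranges: [-2.72, 2.72], [-1.05, 1.87], [-1.09, 1.28], [-1.99, 2.15], [-1.42, 1.44], [-3.14, 3.14]. Speed limits (rad/s): [2.79, 2.79, 3.14, 3.14, 3.14, 3.14].

### API

Orientations are given as a unit quaternion [x, y, z, w].
In Python, from workcell import get_obs, camera, job_done, silhouettes gives the robot as it stands. The module is installed in compiled form; this text tells all that it offers.
- The arm moves only by the tool drive_tool, never from a script. Its argument "increments" is a list of rows, each a list of 3 entries, a list of its own where there are three numbers: the shift along the world's x, y, z in mm, then the turn, a rotation vector about the world's x, y, z in degrees, then the opening, from 0 (shut) to 1 (fully open). A call has 1 to 8 rows; each row shifts and turns the commanded pose from where the row before left it; what a row does not reach is not made up. A row lasts 1/12 s, in which the tool goes at most 41.7 mm and 7.16 degrees, less where a joint would pass 70% of its speed; a pose out of reach is approached as far as the arm can. A call is refused whole if a number of a shift passes 41.7 or a number of a turn 7.16, either way. A call with a gripper value outside its range is refused whole. The fingers move at their own pace and stop on an object; the grip force is fixed at half the most. Time passes only in rows, so rows that do not move let the fingers close. It gives the time, the measured TCP pose, the force, the opening and the grip force at its end, in the units of the state.
- get_obs(): the state, without advancing time (a new reading comes with each control period).
- camera(name): name is "side" or "top"; returns a dict with "image" (384x512x3 uint8, red, green, blue), "K" (3x3 intrinsics, pixels), "view" (4x4, takes a point from world to camera coordinates). Camera axes: x right, y down, z forward; pixel columns grow to the right and rows downward; lengths in m; the calibration is good to about 2 mm. A picture is of the moment at which its call begins. There is no depth.
- job_done(): hands the job in; it is judged then, once.
Trained networks look in a picture, given as the dict that the camera call returned (one of the last four; its "shot" number tells which), for a name from the list of things; names that differ only in an ending like _2 or _b are one class to them, and where a whole thing is asked for, a point or a joint stands for the part that bears it (a point fixed in the world has none). Each returns a list of dicts, best first, with "conf" (0 to 1); they miss things now and then, are a little off and sometimes report something else, mostly with a low value. They report only what shows in the picture. A call takes as long as a camera call.
- silhouettes(query, picture): "region" (384x512 bool, what is visible of it) and "bbox" ([left, top, right, bottom] in pixels, round what is visible of it).
The state is a dict: "clock": time; "joint_pos": joint angles; "joint_vel": joint speeds; "tau": joint torques, N m; "eef_pos": TCP position; "tool_rot": TCP orientation; "ft_force": force on the tool from outside, world axes, zero at the start; "ft_torque": the same for the moment, N m; "grip_width": finger opening in m; "grasp_force": force on a finger pad.
Only numpy, scipy, OpenCV 4.12 (cv2) and the standard library are available. Lean on these libraries where they do the work, as an engineer would, in place of code of your own. Each camera call takes 0.05 s, during which the arm holds its last target. There are 200 camera calls.

### The job

Pick up the orange magnet carrier by its tab, thread its eye onto the free end of the bent steel drying rail, and slide it round both bends until it bears against the red stop collar; press it home there with about 6 N for a moment, then let go and leave it hanging on the rail against the stop. The two bends are bent by hand and never quite the same, so feel your way round them: never jam the carrier on the rail or load it with more than 20 N (12 N on the stop). Leave the tin, the mallet head and the glue bottle where they are.

Things in the scene. Friction and masses are not known exactly. Their poses are not given: they have to be found in the camera images.
- carrier: Loose orange plastic carrier standing on the bench, about 120 g. Origin: centre of its underside, z up. At the bottom a steel foot plate 40 (x) x 30 (y) x 6 mm; above it a round eye with its axis along y; on top a flat grip tab. Its weight is in the foot, so it hangs upright when let go on the rail.
- carrier_eye (a point): Centre of the carrier's eye, 22 mm above its underside; axes as the carrier's. The eye is a ring of 36 mm outer and 20 mm inner diameter, 10 mm long along y. On the 8 mm rod it can lie up to 6 mm off the rod's axis before it touches.
- carrier_tab (a point): Point to grip, 62 mm above the carrier's underside, 40 mm above the eye's centre; axes as the carrier's. The tab is 12 mm thick (x), 20 mm wide (y) and spans 44 to 74 mm above the underside: grip it across x. Fingertips not lower than 19 mm below this point stay clear of the eye and the rail in it.
- rail_stand: Rail stand, fixed to the bench: wooden foot 80 x 80 x 22 mm, grey post 20 mm thick, 150 mm tall. Origin: centre of the foot's underside, z up. The rail, a rigid 8 mm round steel rod, lies level, its axis 140 mm above the bench. From the post its last leg runs straight along the stand's -y to the second bend, a sharp corner 87 to 143 mm from the post's axis (differs each time, not measured).
- rail_tip (a point): Rounded free end of the rail, on the rod's axis. +y points along the straight first leg into the rail, z up. After 75 to 125 mm comes the first bend, a sharp turn LEFT (seen from above) by 38 to 62 degrees, then 50 to 74 mm straight to the second, a turn RIGHT by 38 to 62 degrees, into the last leg. Turn the carrier with the rail; half turned, it passes a bend freely.
- stop: Red plastic stop collar, 26 mm diameter, 12 mm long, fixed on the last leg of the rail. Origin: its centre on the rod's axis, y along the last leg toward the post.
- stop_face (a point): Centre of the face of the stop that the carrier meets (the face away from the post), on the rod's axis, 51 mm from the post's axis; +y points along the last leg toward the post. With the carrier home, the eye's centre is 5 mm before this point (y = -0.005) and, hanging, 6 mm below the rod's axis.
- tin: Blue hinged tin, 82 x 115 x 32 mm, loose on the bench by the rail; leave alone. Origin: centre of its underside.
- mallet: Wooden mallet head standing on end, 66 mm diameter, 90 mm tall, loose; leave alone. Origin: centre of its underside.
- glue: Small white glue bottle with red nozzle, 44 mm diameter, 125 mm tall, loose; leave alone. Origin: centre of its underside.

How it is judged:
On the way, in this order (a step that is already met when the one before it is completed fails the run):
1. the carrier's eye is threaded on the first leg of the rail (y of carrier_eye in the frame of rail_tip between 0.008 and 0.07 m and x of carrier_eye in the frame of rail_tip between -0.009 and 0.009 m and z of carrier_eye in the frame of rail_tip between -0.009 and 0.009 m), for 0.1 s.
2. the carrier is pressed against the stop with more than 3 N (contact force between carrier and stop above 3 N), for 0.2 s.
At the end, for the whole second after the job is handed in: The carrier hangs on the rail at the stop, at rest: its eye's centre lies within 4 mm of touching the stop face (y from -9 to 0 mm in the stop_face frame), within 9 mm of the rod's axis sideways and in height, tilted less than 0.35 rad (y of carrier_eye in the frame of stop_face between -0.009 and 0 m and x of carrier_eye in the frame of stop_face between -0.009 and 0.009 m and z of carrier_eye in the frame of stop_face between -0.009 and 0.009 m and angle between carrier's own z axis and vertical below 0.35 rad and linear speed of carrier below 0.02 m/s).
It fails at once if the carrier is pressed on the stop with more than 12 N (contact force between carrier and stop above 12 N).
It fails at once if the carrier is loaded against the rail, its stop or its stand with more than 20 N (contact force between carrier and rail_stand above 20 N).
It fails at once if the tin, the mallet head or the glue bottle is moved by more than 25 mm (distance of any of tin, mallet, glue from where it was at the start of the episode above 0.025 m).
It also fails if it takes over 69 s, if anything falls off the work surface, if the arm or the gripper's body presses on something with over 40 N, if the wrist force passes 120 N, or if a joint passes its speed limit or range.

## Working session

There is one attempt and no reset: what is moved stays moved. The work goes in short steps, Python scripts to look and compute and a tool call to move; the robot and the scene stay as the last step left them, time stands still between calls to the robot, and variables do not carry over. Pictures are saved under pics/ and viewed, at most 10 in all, crops included, and the job is handed in when it is done.

Besides the shell and the picture viewer there is one more tool, called after "Request:" by a JSON object that holds its "name" and its "arguments", one argument or row to a line. drive_tool: Moves the arm, as the interface text tells. Its arguments: {"type":"object","properties":{"increments":{"type":"array"}},"required":["increments"]}

```bash
mkdir -p pics; cat > h.py <<'E'
import numpy as np, cv2
from workcell import *
def ray(c,u,v):
    R=c["view"][:3,:3];t=c["view"][:3,3]
    d=R.T@np.linalg.inv(c["K"])@np.array([u,v,1.]);return -R.T@t,d
def atz(c,u,v,z):
    o,d=ray(c,u,v);return o+d*(z-o[2])/d[2]
def proj(c,p):
    q=c["view"][:3,:3]@np.array(p)+c["view"][:3,3];q=c["K"]@q;return q[:2]/q[2]
def save(c,n,crop=None,s=1.5):
    im=c["image"][:,:,::-1]
    if crop: l,t,r,b=crop;im=im[t:b,l:r]
    cv2.imwrite("pics/"+n,cv2.resize(im,None,fx=s,fy=s,interpolation=cv2.INTER_CUBIC))
E
python3 - <<'E'
from h import *
np.set_printoptions(precision=4,suppress=True)
o=get_obs();print(o["clock"],o["eef_pos"],o["tool_rot"])
for n in("top","side"):
    c=camera(n);save(c,n+"0.png");np.savez(n+"0.npz",**{k:c[k] for k in("image","K","view")})
    print(n,ray(c,256,192))
    for q in("carrier","rail_stand","stop","tin","mallet","glue"):
        for r in silhouettes(q,c)[:2]:
            ys,xs=np.nonzero(r["region"]);print(q,round(r["conf"],2),r["bbox"],xs.mean().round(1),ys.mean().round(1))
E
```

```text
0.0 [ 0.1893 -0.4621  0.2304] [ 0.9812  0.1932 -0.0002 -0.0011]
top (array([0.3499, 0.0289, 1.3168]), array([ 0.1651,  0.0106, -0.9863]))
carrier 0.49 [273.3, 178.3, 286.2, 183.8] 279.1 182.1
rail_stand 0.91 [204.7, 177.3, 288.3, 214.4] 226.8 195.6
rail_stand 0.69 [269.1, 178.7, 283.7, 183.0] 275.3 182.0
tin 0.96 [278.6, 207.5, 314.7, 236.5] 298.4 223.7
mallet 0.69 [147.4, 170.0, 168.0, 194.0] 160.0 182.4
glue 0.76 [119.3, 182.9, 139.9, 197.3] 128.9 188.4
side (array([ 0.4743, -0.994 ,  0.9865]), array([ 0.0445,  0.7707, -0.6359]))
carrier 0.74 [243.2, 303.9, 259.1, 331.1] 248.5 316.0
carrier 0.35 [246.4, 166.9, 272.1, 208.1] 258.0 191.3
rail_stand 0.95 [246.5, 167.1, 277.1, 210.9] 259.3 192.3
stop 0.62 [252.4, 172.5, 264.2, 178.3] 257.5 174.5
tin 0.7 [223.3, 235.7, 251.2, 268.8] 236.8 251.6
mallet 0.8 [255.2, 144.7, 276.7, 170.5] 264.8 157.3
mallet 0.26 [221.0, 238.1, 249.7, 270.9] 237.0 251.7
glue 0.75 [254.0, 130.2, 262.3, 157.3] 256.6 140.4
```

```bash
python3 - <<'E'
import cv2,numpy as np
a=np.load("top0.npz")["image"][:,:,::-1];b=np.load("side0.npz")["image"][:,:,::-1]
cv2.imwrite("pics/topc.png",cv2.resize(a[140:290,100:360],(780,450),interpolation=cv2.INTER_CUBIC))
cv2.imwrite("pics/sidec.png",cv2.resize(b[120:340,190:310],None,fx=2.7,fy=2.7,interpolation=cv2.INTER_CUBIC))
E
```

```text
(no output)
```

View pics/topc.png

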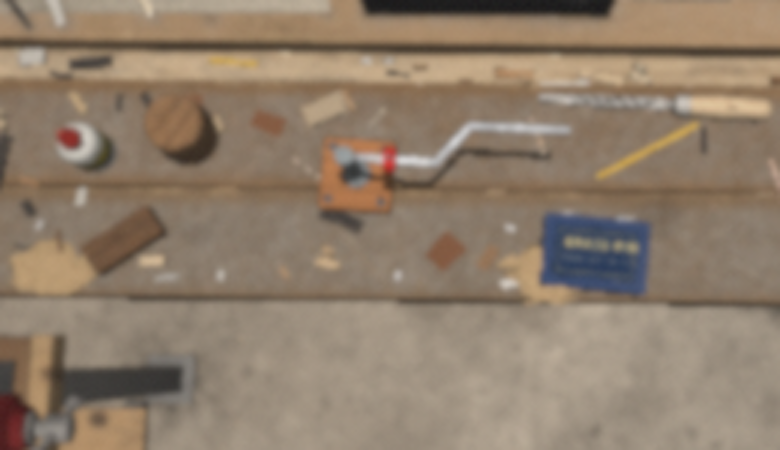

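View pics/sidec.png

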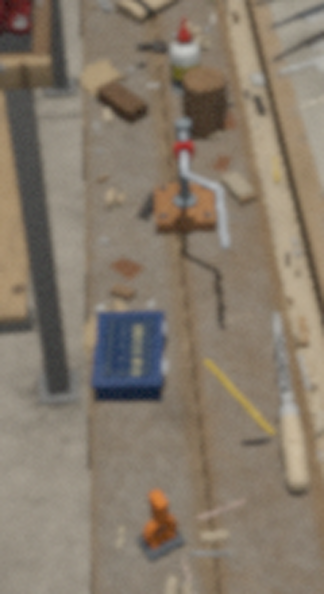

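The top crop shows the rail tip at about (290,183), the first bend at about (257,182), the second at about (245,194), the stop at about (230,193) and the post at about (215,192). In the side crop the carrier stands at about (249,320), well in front of the tin, and the rail tip is at about (273,210).

```bash
python3 - <<'E'
from h import *
np.set_printoptions(precision=4,suppress=True)
a=dict(np.load("top0.npz"));b=dict(np.load("side0.npz"))
T=lambda x,y:(x/3+100-.33,y/3+140-.33)
S=lambda x,y:(x/2.7+190-.3,y/2.7+120-.3)
for n,p in dict(tip=(571,129),b1=(470,127),b2=(436,163),stopf=(396,160),post=(347,157)).items(): print("top",n,atz(a,*T(*p),.15 if n=="post" else .14))
for n,p in dict(tip=(225,245),b1=(219,190),b2=(186,173),stop=(184,147)).items(): print("side",n,atz(b,*S(*p),.14))
print("foot",atz(b,*S(161,541),.006),"tabtop",atz(b,*S(157,493),.07),"eye",atz(b,*S(157,525),.022))
c=atz(b,*S(161,541),.006);print("top px of carrier",proj(a,c),proj(a,[*c[:2],.07]))
im=a["image"];cv2.imwrite("pics/topR.png",cv2.resize(im[140:290,330:512,::-1],None,fx=4,fy=4,interpolation=cv2.INTER_CUBIC))
cv2.imwrite("pics/sideR.png",cv2.resize(b["image"][290:345,220:280,::-1],None,fx=9,fy=9,interpolation=cv2.INTER_CUBIC))
E
```

```text
top tip [ 0.5765 -0.0606  0.14  ]
top b1 [0.5775 0.0409 0.14  ]
top b2 [0.5405 0.0744 0.14  ]
top stopf [0.5431 0.1144 0.14  ]
top post [0.544  0.1623 0.15  ]
side tip [ 0.5772 -0.0594  0.14  ]
side b1 [0.5807 0.0365 0.14  ]
side b2 [0.545  0.0725 0.14  ]
side stop [0.5468 0.1238 0.14  ]
foot [ 0.4836 -0.3374  0.006 ] tabtop [ 0.4826 -0.3271  0.07  ] eye [ 0.4807 -0.3297  0.022 ]
top px of carrier [370.7297 218.8104] [376.337  216.8015]
```

View pics/topR.png

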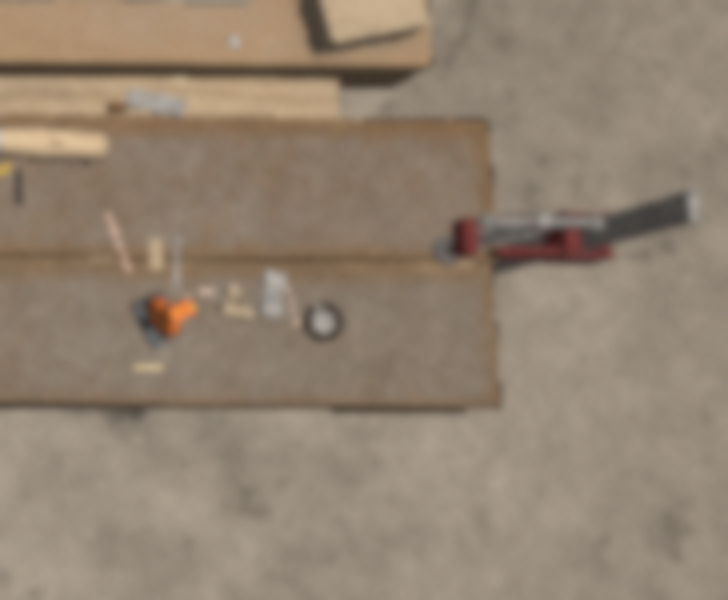

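View pics/sideR.png

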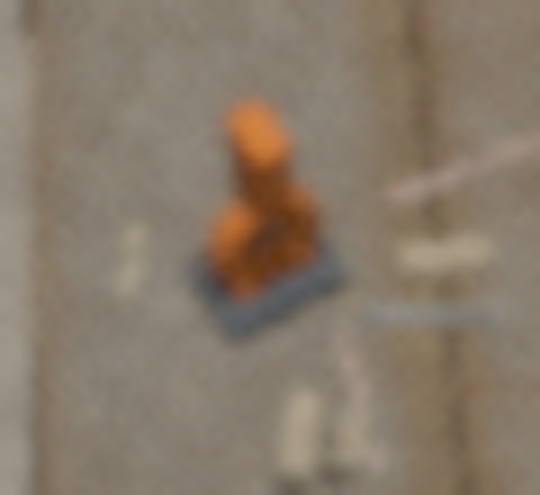

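The top crop shows the carrier at about (373,218), with its tab leaning away from the camera. In the side crop the foot corners are at crop pixels (235,338), (345,275) and (192,272), so the carrier is yawed about 25–30°.

```bash
python3 - <<'E'
from h import *
from scipy.optimize import least_squares
np.set_printoptions(precision=4,suppress=True)
a=dict(np.load("top0.npz"));b=dict(np.load("side0.npz"))
S=lambda x,y:np.array((x/9+220-.44,y/9+290-.44)); T=lambda x,y:np.array((x/4+330-.4,y/4+140-.4))
P=[(b,S(235,338),(-.02,-.015,.0)),(b,S(345,275),(.02,-.015,.003)),(b,S(192,272),(-.02,.015,.003)),(b,S(257,105),(0,0,.074)),(a,T(187,308),(0,0,.070)),(a,T(151,343),(-.02,-.015,.003))]
def f(q):
    c,s=np.cos(q[2]),np.sin(q[2]);R=np.array([[c,-s,0],[s,c,0],[0,0,1]])
    return np.concatenate([proj(k,R@np.array(m)+[q[0],q[1],0])-p for k,p,m in P])
for g in(0,.5,-.5):
    r=least_squares(f,[.483,-.335,g],loss="soft_l1");print(r.x,np.degrees(r.x[2]),r.cost);
print(f(r.x).reshape(-1,2))
# orange masks
for n,k in(("side",b),("top",a)):
    im=k["image"].astype(int);m=(im[...,0]>150)&(im[...,2]<90)&(im[...,0]-im[...,2]>90)
    u,v=proj(k,[*r.x[:2],.04]).astype(int);w=np.zeros_like(m);w[v-25:v+25,u-20:u+20]=m[v-25:v+25,u-20:u+20]
    y,x=np.nonzero(w);print(n,x.min(),x.max(),y.min(),y.max(),x.mean(),y.mean(),proj(k,[*r.x[:2],.074]),proj(k,[*r.x[:2],.03]))
    for yy in range(y.min(),y.max()+1):print(yy,x[y==yy].min(),x[y==yy].max())
# rail mask top: light-colored along columns
im=a["image"].astype(int)
for u in range(224,296,3):
    col=im[170:205,u].sum(1)/3.; w=np.clip(col-150,0,None); 
    if w.sum()>0: v=170+(w*np.arange(35)).sum()/w.sum(); print(u,round(v,1),int(col.max()),atz(a,u,v,.14)[:2])
E
```

```text
[ 0.4835 -0.3319  0.4035] 23.118803350727774 12.821484535198682
[ 0.4835 -0.3319  0.4035] 23.118951425117793 12.821484536060712
[ 0.4835 -0.3319  0.4035] 23.118619448316032 12.8214845350531
[[-0.6209 -0.0042]
 [ 0.5466 -0.0193]
 [-0.8737 -1.9584]
 [ 0.1244  1.6424]
 [-1.7475  0.2087]
 [ 8.162  -2.6036]]
side 244 251 302 317 247.325 307.85 [248.24   302.8691] [248.8467 312.9919]
302 246 249
303 246 249
304 246 250
305 246 251
306 247 251
307 248 250Traceback (most recent call last):
  File "<stdin>", line 18, in <module>
    return umr_minimum(a, axis, None, out, keepdims, initial, where)
ValueError: zero-size array to reduction operation minimum which has no identity
```

```bash
python3 - <<'E'
from h import *
from scipy.optimize import least_squares
np.set_printoptions(precision=4,suppress=True)
a=dict(np.load("top0.npz"));b=dict(np.load("side0.npz"))
S=lambda x,y:np.array((x/9+220-.44,y/9+290-.44)); T=lambda x,y:np.array((x/4+330-.4,y/4+140-.4))
P=[(b,S(235,338),(-.02,-.015,.0)),(b,S(345,275),(.02,-.015,.005)),(b,S(192,272),(-.02,.015,.005)),(b,S(257,105),(0,0,.074)),(a,T(187,308),(0,0,.070)),(a,T(151,343),(-.02,.015,.006))]
def f(q):
    c,s=np.cos(q[2]),np.sin(q[2]);R=np.array([[c,-s,0],[s,c,0],[0,0,1]])
    return np.concatenate([proj(k,R@np.array(m)+[q[0],q[1],0])-p for k,p,m in P])
r=least_squares(f,[.483,-.335,.4],loss="soft_l1");print(r.x,np.degrees(r.x[2]),r.cost);
print(f(r.x).reshape(-1,2))
im=a["image"].astype(int)
for u in range(224,296,3):
    col=im[170:205,u].sum(1)/3.; w=np.clip(col-150,0,None); 
    if w.sum()>0: v=170+(w*np.arange(35)).sum()/w.sum(); print(u,round(v,1),int(col.max()),atz(a,u,v,.14)[:2])
E
```

```text
[ 0.4843 -0.3331  0.411 ] 23.54914501301241 4.188846347061185
[[-0.2221  0.4003]
 [ 0.8839 -0.1466]
 [-0.5971 -1.9687]
 [ 0.4712  2.0117]
 [-1.3704 -0.0448]
 [ 0.6047  0.5703]]
224 192.1 187 [0.5457 0.1375]
227 192.5 170 [0.5446 0.1285]
233 193.0 204 [0.5432 0.1104]
236 193.0 208 [0.5433 0.1014]
239 193.3 203 [0.5426 0.0924]
242 193.4 194 [0.5422 0.0834]
245 193.0 177 [0.5436 0.0745]
248 189.9 179 [0.553  0.0656]
251 186.9 202 [0.5625 0.0567]
254 183.9 194 [0.5716 0.0478]
257 181.7 180 [0.5784 0.0389]
260 181.5 171 [0.5791 0.0298]
263 181.6 166 [0.579  0.0208]
266 181.9 182 [0.5781 0.0117]
269 181.9 177 [0.5781 0.0027]
272 182.0 192 [ 0.5779 -0.0063]
275 182.2 183 [ 0.5776 -0.0154]
278 182.5 184 [ 0.5766 -0.0244]
281 181.6 179 [ 0.5796 -0.0335]
284 179.4 169 [ 0.5864 -0.0425]
287 176.5 172 [ 0.5954 -0.0516]
290 172.6 171 [ 0.6075 -0.0606]
```

Request:
{"name": "drive_tool", "arguments": {
  "increments": [
    [[37,16,0],[0,0,7.1],1],
    [[37,16,0],[0,0,7.1],1],
    [[37,16,0],[0,0,7.1],1],
    [[37,16,0],[0,0,7.1],1],
    [[37,16,0],[0,0,7.1],1],
    [[37,16,0],[0,0,7.1],1],
    [[37,16,0],[0,0,7.1],1],
    [[36,17,0],[0,0,7.1],1]
  ]
}}

```text
clock: 1.37
eef_pos: [0.4863, -0.3326, 0.2313]
tool_rot: [0.769, 0.639, -0.0, 0.0]
ft_force: [0.0, -0.6, 0.1]
grip_width: 0.0854
grasp_force: 0.0
```

Request:
{"name": "drive_tool", "arguments": {
  "increments": [
    [[0,0,0],[0,0,7],1],
    [[0,0,0],[0,0,7],1],
    [[0,0,0],[0,0,7],1],
    [[0,0,0],[0,0,7],1],
    [[0,0,0],[0,0,6.4],1],
    [[0,0,0],[0,0,0],1]
  ]
}}

```text
clock: 1.87
eef_pos: [0.4846, -0.3336, 0.2312]
tool_rot: [0.548, 0.837, -0.0, -0.0]
ft_force: [0.1, 0.0, 0.0]
grip_width: 0.0853
grasp_force: 0.0
```

Request:
{"name": "drive_tool", "arguments": {
  "increments": [
    [[0,0,-35],[0,0,0],1],
    [[0,0,-35],[0,0,0],1],
    [[0,0,-35],[0,0,0],1],
    [[0,0,-30],[0,0,0],1],
    [[0,0,-20],[0,0,0],1],
    [[0,0,-20],[0,0,0],1],
    [[0,0,-10],[0,0,0],1],
    [[0,0,0],[0,0,0],1]
  ]
}}

```text
clock: 2.53
eef_pos: [0.4827, -0.3325, 0.0435]
tool_rot: [0.549, 0.836, 0.0, -0.003]
ft_force: [-0.1, -0.6, -0.3]
grip_width: 0.0852
grasp_force: 0.0
```

```bash
python3 - <<'E'
from h import *
o=get_obs();print(o["eef_pos"],o["joint_pos"],o["ft_force"])
c=camera("side");cv2.imwrite("pics/g1.png",cv2.resize(c["image"][250:345,200:300,::-1],None,fx=6,fy=6,interpolation=cv2.INTER_CUBIC))
E
```

```text
[ 0.48269359 -0.33249554  0.04354275] [-6.03194345e-01  5.53339465e-01 -3.92054373e-02  9.83829286e-01
  3.90231338e-06  5.59844591e-01] [-0.12075515 -0.58778608 -0.29019219]
```

View pics/g1.png

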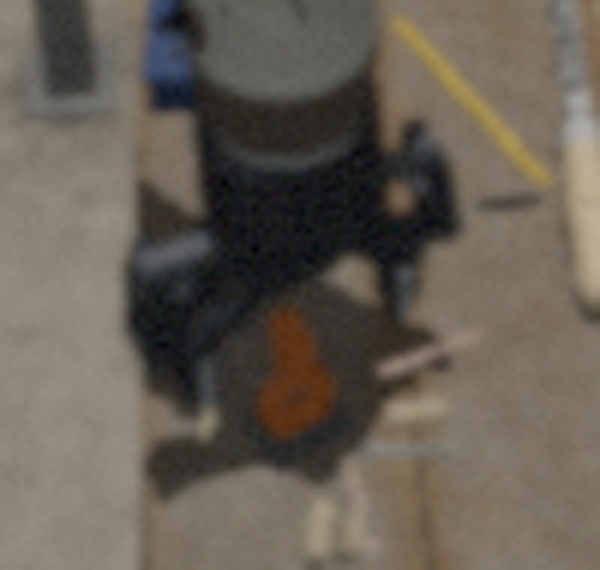

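The open fingers straddle the tab evenly, with the tab at about crop pixel (290,330), so I'm closing.

Request:
{"name": "drive_tool", "arguments": {
  "increments": [
    [[0,0,1],[0,0,0],0],
    [[0,0,0],[0,0,0],0],
    [[0,0,0],[0,0,0],0],
    [[0,0,0],[0,0,0],0],
    [[0,0,0],[0,0,0],0],
    [[0,0,0],[0,0,0],0],
    [[0,0,0],[0,0,0],0],
    [[0,0,0],[0,0,0],0]
  ]
}}

```text
clock: 3.25
eef_pos: [0.4845, -0.3337, 0.0474]
tool_rot: [0.548, 0.836, -0.0, 0.0]
ft_force: [-0.8, -0.3, 1.4]
grip_width: 0.0111
grasp_force: 62.3
```

Request:
{"name": "drive_tool", "arguments": {
  "increments": [
    [[0,0,25],[0,0,0],0],
    [[0,0,30],[0,0,0],0],
    [[0,0,30],[0,0,0],0],
    [[0,0,33],[0,0,0],0],
    [[15,26,0],[0,0,-5],0],
    [[15,26,0],[0,0,-5],0],
    [[15,26,0],[0,0,-5],0],
    [[15,26,0],[0,0,-5],0]
  ]
}}

```text
clock: 3.92
eef_pos: [0.5448, -0.2288, 0.1654]
tool_rot: [0.687, 0.726, 0.0, -0.0]
ft_force: [-0.3, -0.5, -1.0]
grip_width: 0.0109
grasp_force: 62.0
```

Request:
{"name": "drive_tool", "arguments": {
  "increments": [
    [[15,26,0],[0,0,-5.5],0],
    [[15,26,0],[0,0,0],0],
    [[2,26,0],[0,0,0],0],
    [[0,12,0],[0,0,0],0],
    [[0,0,0],[0,0,0],0],
    [[0,0,0],[0,0,0],0]
  ]
}}

```text
clock: 4.42
eef_pos: [0.5762, -0.1394, 0.1651]
tool_rot: [0.719, 0.695, -0.001, -0.0]
ft_force: [-0.8, 0.5, -1.0]
grip_width: 0.0111
grasp_force: 62.0
```

```bash
python3 - <<'E'
from h import *
np.set_printoptions(precision=4,suppress=True)
o=get_obs();print(o["eef_pos"],o["joint_pos"],o["ft_force"])
a=camera("top");c=camera("side")
for n,k in(("side",c),("top",a)):
    np.savez(n+"1.npz",**{q:k[q] for q in("image","K","view")})
    for r in silhouettes("carrier",k)[:2]:print(n,r["conf"],r["bbox"])
    e=o["eef_pos"];print(proj(k,[e[0],e[1],.14]),proj(k,[.577,-.060,.14]))
A=cv2.resize(a["image"][150:230,220:340,::-1],None,fx=4,fy=4,interpolation=cv2.INTER_CUBIC)
B=cv2.resize(c["image"][150:260,225:300,::-1],None,fx=4,fy=4,interpolation=cv2.INTER_CUBIC)
I=np.zeros((440,800,3),np.uint8);I[:320,:480]=A;I[:440,490:790]=B;cv2.imwrite("pics/p1.png",I)
E
```

```text
[ 0.5762 -0.1394  0.1651] [-0.237   0.4584  0.1449  1.258  -0.0008  1.3678] [-0.7966  0.468  -1.0319]
side 0.67 [270.7, 216.5, 284.3, 238.7]
[275.7372 229.2988] [272.9773 210.5757]
top 0.62 [311.6, 179.2, 313.9, 184.2]
[316.1747 183.0653] [289.8084 182.5204]
```

View pics/p1.png

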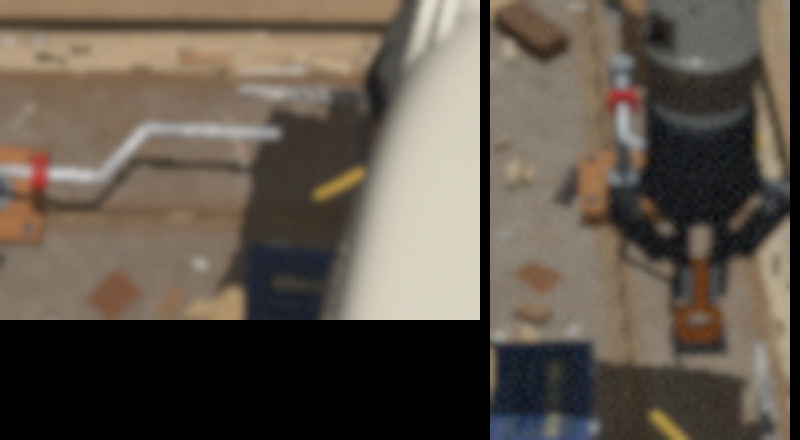

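The side view (right) shows the eye at about crop (698,325), which is full-image (276.6,230.9); the rail tip is hidden behind the gripper. In the top view the rail tip at about (289.5,182.8) is clear and the arm covers the carrier. I'll refine the lateral offset numerically.

```bash
python3 - <<'E'
from h import *
np.set_printoptions(precision=4,suppress=True)
b0=dict(np.load("side0.npz"));b=dict(np.load("side1.npz"));a=dict(np.load("top1.npz"))
im=b["image"].astype(int);m=(im[...,0]-im[...,2]>50);
for v in range(212,240):
    x=np.nonzero(m[v,262:292])[0]+262
    if len(x): print(v,x.min(),x.max(),x.mean().round(1),(atz(b,x.mean(),v,.14)[:2]))
# predicted tab top, eye top/bottom, foot bottom with eye at tcp
e=[.5762,-.1394]
for z in(.134,.14,.122,.118,.158,.162,.17):print(z,proj(b,[*e,z]),proj(b,[e[0],e[1]-.005,z]))
print("rail side rows")
g=b0["image"].astype(int)
for v in range(196,213,2):
    w=np.clip(g[v,262:284].sum(1)/3.-140,0,None)
    if w.sum():u=262+(w*np.arange(22)).sum()/w.sum();print(v,u.round(1),int(w.max()),atz(b0,u,v,.14)[:2])
print("rail top cols")
t=a["image"].astype(int)
for u in range(258,294,3):
    w=np.clip(t[177:189,u].sum(1)/3.-130,0,None)
    if w.sum():v=177+(w*np.arange(12)).sum()/w.sum();print(u,v.round(2),int(w.max()),atz(a,u,v,.14)[:2])
E
```

```text
215 276 278 277.0 [ 0.5866 -0.0805]
216 276 278 277.0 [ 0.5861 -0.0848]
217 276 278 277.0 [ 0.5856 -0.0891]
218 276 278 277.0 [ 0.5851 -0.0933]
219 276 278 277.0 [ 0.5847 -0.0976]
220 276 278 277.0 [ 0.5842 -0.1018]
221 276 278 277.0 [ 0.5837 -0.106 ]
222 276 278 277.0 [ 0.5832 -0.1101]
223 276 278 277.0 [ 0.5827 -0.1142]
224 276 278 277.0 [ 0.5822 -0.1184]
225 276 278 277.0 [ 0.5817 -0.1225]
226 276 279 277.5 [ 0.5827 -0.1267]
227 272 281 276.5 [ 0.5794 -0.1304]
228 272 282 277.0 [ 0.5803 -0.1346]
229 272 282 277.0 [ 0.5799 -0.1386]
230 271 282 276.5 [ 0.578  -0.1425]
231 272 282 277.3 [ 0.5797 -0.1467]
232 272 281 276.5 [ 0.5771 -0.1504]
233 272 281 276.5 [ 0.5766 -0.1543]
234 273 280 276.5 [ 0.5762 -0.1582]
0.134 [275.7353 230.8028] [275.9361 232.0449]
0.14 [275.7455 229.2901] [275.947  230.5313]
0.122 [275.715  233.7997] [275.9145 235.0435]
0.118 [275.7083 234.7903] [275.9074 236.0347]
0.158 [275.7766 224.6938] [275.9802 225.932 ]
0.162 [275.7836 223.6604] [275.9876 224.8979]
0.17 [275.7977 221.5803] [276.0026 222.8163]
rail side rows
196 271.2 34 [0.5789 0.0075]
198 271.8 28 [ 0.5798 -0.0022]
200 272.0 27 [ 0.5794 -0.0117]
202 272.1 24 [ 0.5786 -0.021 ]
204 272.3 26 [ 0.5782 -0.0302]
206 272.4 27 [ 0.5776 -0.0394]
208 272.9 29 [ 0.5781 -0.0485]
210 273.0 17 [ 0.5775 -0.0575]
rail top cols
258 181.48 36 [0.5792 0.0359]
261 181.67 27 [0.5787 0.0268]
264 181.76 27 [0.5785 0.0178]
267 181.97 46 [0.578  0.0087]
270 181.94 40 [ 0.5781 -0.0003]
273 182.07 52 [ 0.5778 -0.0093]
276 182.24 41 [ 0.5774 -0.0184]
279 182.76 42 [ 0.5759 -0.0274]
282 182.5 35 [ 0.5768 -0.0365]
285 182.52 23 [ 0.5768 -0.0455]
288 182.76 12 [ 0.5762 -0.0545]
```

Request:
{"name": "drive_tool", "arguments": {
  "increments": [
    [[-1,20,0],[0,0,0],0],
    [[0,20,0],[0,0,0],0],
    [[0,15,0],[0,0,0],0],
    [[0,6,0],[0,0,0],0],
    [[0,4,0],[0,0,0],0],
    [[0,4,0],[0,0,0],0]
  ]
}}

```text
clock: 5.12
eef_pos: [0.5756, -0.0714, 0.1654]
tool_rot: [0.72, 0.694, -0.0, 0.0]
ft_force: [-0.5, -0.3, -1.2]
grip_width: 0.0109
grasp_force: 62.0
```

Request:
{"name": "drive_tool", "arguments": {
  "increments": [
    [[0,4,0],[0,0,0],0],
    [[0,4,0],[0,0,0],0],
    [[0,4,0],[0,0,0],0],
    [[0,4,0],[0,0,0],0]
  ]
}}

```text
clock: 5.45
eef_pos: [0.5755, -0.0547, 0.1653]
tool_rot: [0.72, 0.694, -0.0, 0.0]
ft_force: [-0.1, -0.5, -1.4]
grip_width: 0.0108
grasp_force: 62.0
```

```bash
python3 - <<'E'
from h import *
np.set_printoptions(precision=4,suppress=True)
o=get_obs();print(o["eef_pos"],o["joint_pos"],o["ft_force"],o["ft_torque"])
a=camera("top");c=camera("side")
A=cv2.resize(a["image"][150:230,220:340,::-1],None,fx=4,fy=4,interpolation=cv2.INTER_CUBIC)
B=cv2.resize(c["image"][160:250,235:310,::-1],None,fx=5,fy=5,interpolation=cv2.INTER_CUBIC)[:, :300]
I=np.zeros((450,800,3),np.uint8);I[:320,:480]=A;I[:450,490:790]=B;cv2.imwrite("pics/p2.png",I)
E
```

```text
[ 0.5755 -0.0547  0.1653] [-0.0948  0.4291  0.0995  1.2412 -0.0001  1.512 ] [-0.1416 -0.4721 -1.4034] [-0.0336  0.0467  0.0014]
```

View pics/p2.png

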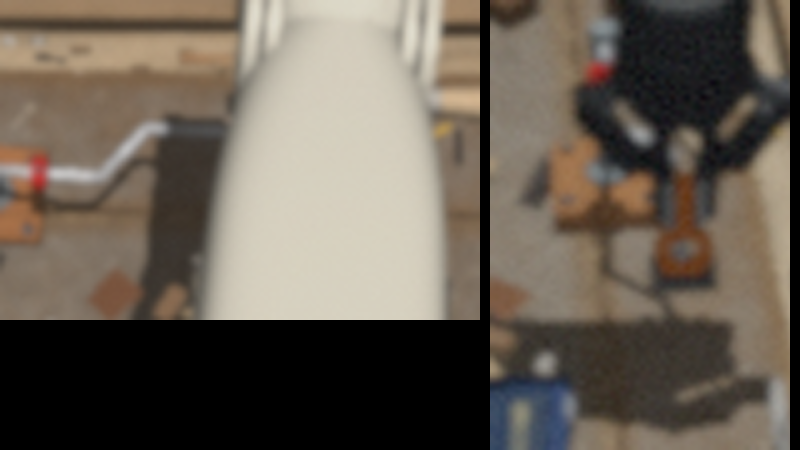

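The rod shows as a grey spot at about crop (685,252), centred inside the orange eye, so it is threaded. I'll slide along the first leg.

Request:
{"name": "drive_tool", "arguments": {
  "increments": [
    [[0,8,0],[0,0,0],0],
    [[0.5,9,0],[0,0,0],0],
    [[0,9,0],[0,0,0],0],
    [[0.5,9,0],[0,0,0],0],
    [[0,9,0],[0,0,0],0],
    [[0.5,9,0],[0,0,0],0],
    [[0,6,0],[0,0,0],0],
    [[0,0,0],[0,0,0],0]
  ]
}}

```text
clock: 6.22
eef_pos: [0.5771, 0.006, 0.1653]
tool_rot: [0.719, 0.695, 0.0, -0.0]
ft_force: [-0.8, 0.4, -1.3]
grip_width: 0.0106
grasp_force: 62.0
```

Request:
{"name": "drive_tool", "arguments": {
  "increments": [
    [[0.3,5,0],[0,0,3],0],
    [[0,5,0],[0,0,4],0],
    [[0.3,4,0],[0,0,4],0],
    [[0,4,0],[0,0,4],0],
    [[0,3,0],[0,0,4],0],
    [[0,3,0],[0,0,4],0],
    [[0,0,0],[0,0,0],0]
  ]
}}

```text
clock: 6.8
eef_pos: [0.5777, 0.0286, 0.1653]
tool_rot: [0.566, 0.824, -0.0, 0.0]
ft_force: [0.5, -0.1, -1.8]
grip_width: 0.0107
grasp_force: 62.0
```

Request:
{"name": "drive_tool", "arguments": {
  "increments": [
    [[0,4,0],[0,0,0],0],
    [[0,4,0],[0,0,0],0],
    [[-1.5,2.5,0],[0,0,0.5],0],
    [[-2,2,0],[0,0,0],0],
    [[0,0,0],[0,0,0],0]
  ]
}}

```text
clock: 7.22
eef_pos: [0.5736, 0.0413, 0.1653]
tool_rot: [0.563, 0.827, -0.0, -0.0]
ft_force: [-0.5, -1.0, -0.0]
grip_width: 0.0106
grasp_force: 62.0
```

Request:
{"name": "drive_tool", "arguments": {
  "increments": [
    [[-2,2,0],[0,0,1],0],
    [[-2,2,0],[0,0,1],0],
    [[-2,2,0],[0,0,1],0],
    [[0,0,0],[0,0,0],0]
  ]
}}

```text
clock: 7.55
eef_pos: [0.5676, 0.0472, 0.1654]
tool_rot: [0.541, 0.841, -0.0, -0.0]
ft_force: [-0.0, 0.1, -0.9]
grip_width: 0.0109
grasp_force: 62.0
```

Request:
{"name": "drive_tool", "arguments": {
  "increments": [
    [[-1,3,0],[0,0,3],0],
    [[-1,2,0],[0,0,4],0],
    [[-1,1.5,0],[0,0,4],0],
    [[-1,1,0],[0,0,4],0],
    [[0,0,0],[0,0,4],0],
    [[0,0,0],[0,0,0],0]
  ]
}}

```text
clock: 8.05
eef_pos: [0.5641, 0.0544, 0.1653]
tool_rot: [0.394, 0.919, -0.0, 0.0]
ft_force: [-0.2, -0.8, -0.9]
grip_width: 0.0109
grasp_force: 62.0
```

```bash
python3 - <<'E'
from h import *
np.set_printoptions(precision=4,suppress=True)
o=get_obs();print(o["eef_pos"],o["joint_pos"],o["ft_force"],o["ft_torque"])
a=camera("top");c=camera("side")
for q in ("carrier","stop"):
  for n,k in(("side",c),("top",a)):
    for r in silhouettes(q,k)[:1]:print(q,n,r["conf"],r["bbox"])
A=cv2.resize(a["image"][150:230,200:320,::-1],None,fx=4,fy=4,interpolation=cv2.INTER_CUBIC)
B=cv2.resize(c["image"][145:235,235:310,::-1],None,fx=5,fy=5,interpolation=cv2.INTER_CUBIC)[:, :300]
I=np.zeros((450,800,3),np.uint8);I[:320,:480]=A;I[:450,490:790]=B;cv2.imwrite("pics/p3.png",I)
E
```

```text
[0.5641 0.0544 0.1653] [ 0.0961  0.4068  0.0654  1.2293 -0.0001  0.9068] [-0.1917 -0.7618 -0.9366] [ 0.0519 -0.0002 -0.0208]
carrier side 0.47 [258.0, 184.7, 267.2, 200.2]
```

View pics/p3.png

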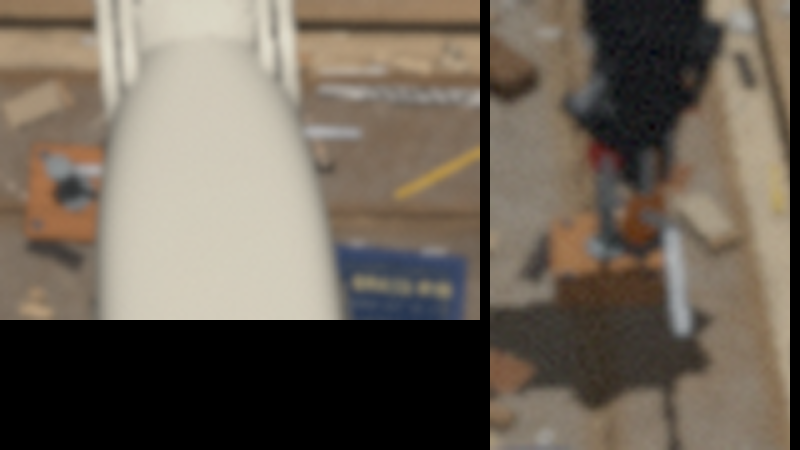

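The side view shows the carrier on the middle leg at about crop (645,215), with the free leg now visible behind it, so bend 1 is passed.

Request:
{"name": "drive_tool", "arguments": {
  "increments": [
    [[-3,3,0],[0,0,0],0],
    [[-3,3,0],[0,0,-3],0],
    [[-2.5,2.5,0],[0,0,-4],0],
    [[-2,2,0],[0,0,-4],0],
    [[-2,2,0],[0,0,-4],0],
    [[-2,2,0],[0,0,-4],0],
    [[-1.5,1.5,0],[0,0,-3.5],0],
    [[0,0,0],[0,0,0],0]
  ]
}}

```text
clock: 9.02
eef_pos: [0.5476, 0.0708, 0.1653]
tool_rot: [0.567, 0.824, -0.0, -0.0]
ft_force: [-0.5, 0.3, -1.7]
grip_width: 0.0109
grasp_force: 62.0
```

Request:
{"name": "drive_tool", "arguments": {
  "increments": [
    [[-2,2,0],[0,0,0],0],
    [[-2,3,0],[0,0,0],0],
    [[-1,3,0],[0,0,0],0],
    [[0,0,0],[0,0,0],0]
  ]
}}

```text
clock: 9.35
eef_pos: [0.5428, 0.0789, 0.1653]
tool_rot: [0.566, 0.824, 0.0, -0.0]
ft_force: [-0.2, 0.6, 0.1]
grip_width: 0.0108
grasp_force: 62.0
```

Request:
{"name": "drive_tool", "arguments": {
  "increments": [
    [[0,3,0],[0,0,0],0],
    [[0.5,3,0],[0,0,-2],0],
    [[0,2,0],[0,0,-4],0],
    [[0,2,0],[0,0,-4],0],
    [[0,1.5,0],[0,0,-4],0],
    [[0,1,0],[0,0,-4],0],
    [[0,0.5,0],[0,0,-5],0],
    [[0,0,0],[0,0,0],0]
  ]
}}

```text
clock: 10.02
eef_pos: [0.5438, 0.0916, 0.1653]
tool_rot: [0.72, 0.694, 0.0, 0.0]
ft_force: [0.4, 0.0, -1.6]
grip_width: 0.0104
grasp_force: 62.0
```

Request:
{"name": "drive_tool", "arguments": {
  "increments": [
    [[0.2,2,0],[0,0,0],0],
    [[0,2,0],[0,0,0],0],
    [[0,2,0],[0,0,0],0],
    [[0,0,0],[0,0,0],0]
  ]
}}

```text
clock: 10.35
eef_pos: [0.5439, 0.0978, 0.1653]
tool_rot: [0.719, 0.695, 0.0, -0.0]
ft_force: [0.7, 0.3, -1.6]
grip_width: 0.0112
grasp_force: 62.0
```

Request:
{"name": "drive_tool", "arguments": {
  "increments": [
    [[0,1.5,0],[0,0,0],0],
    [[0,1.5,0],[0,0,0],0],
    [[0.1,1,0],[0,0,0],0],
    [[0,1,0],[0,0,0],0],
    [[0,0,0],[0,0,0],0]
  ]
}}

```text
clock: 10.77
eef_pos: [0.544, 0.1025, 0.1653]
tool_rot: [0.719, 0.695, 0.0, -0.0]
ft_force: [0.8, -0.5, -0.7]
grip_width: 0.011
grasp_force: 62.0
```

Request:
{"name": "drive_tool", "arguments": {
  "increments": [
    [[0,1,0],[0,0,0],0],
    [[0,0,0],[0,0,0],0],
    [[0,0.5,0],[0,0,0],0],
    [[0,0,0],[0,0,0],0]
  ]
}}

```text
clock: 11.1
eef_pos: [0.544, 0.1038, 0.1653]
tool_rot: [0.719, 0.695, 0.0, 0.0]
ft_force: [0.8, -0.9, -0.4]
grip_width: 0.0108
grasp_force: 62.0
```

Request:
{"name": "drive_tool", "arguments": {
  "increments": [
    [[0,1,0],[0,0,0],0],
    [[0,0,0],[0,0,0],0],
    [[0,0.5,0],[0,0,0],0],
    [[0,0,0],[0,0,0],0]
  ]
}}

```text
clock: 11.43
eef_pos: [0.5439, 0.1054, 0.1653]
tool_rot: [0.719, 0.695, 0.0, -0.0]
ft_force: [0.2, -0.6, -1.2]
grip_width: 0.0106
grasp_force: 62.0
```

Request:
{"name": "drive_tool", "arguments": {
  "increments": [
    [[0,0.7,0],[0,0,0],0],
    [[0,0,0],[0,0,0],0],
    [[0,0,0],[0,0,0],0]
  ]
}}

```text
clock: 11.68
eef_pos: [0.5439, 0.1061, 0.1653]
tool_rot: [0.719, 0.695, -0.0, -0.0]
ft_force: [-0.4, -0.1, -1.0]
grip_width: 0.0109
grasp_force: 62.0
```

Request:
{"name": "drive_tool", "arguments": {
  "increments": [
    [[0,0.7,0],[0,0,0],0],
    [[0,0,0],[0,0,0],0],
    [[0,0,0],[0,0,0],0]
  ]
}}

```text
clock: 11.93
eef_pos: [0.5439, 0.1067, 0.1653]
tool_rot: [0.719, 0.695, -0.0, 0.0]
ft_force: [0.3, 0.1, -2.2]
grip_width: 0.0108
grasp_force: 62.0
```

Request:
{"name": "drive_tool", "arguments": {
  "increments": [
    [[0,0.7,0],[0,0,0],0],
    [[0,0,0],[0,0,0],0],
    [[0,0.5,0],[0,0,0],0],
    [[0,0,0],[0,0,0],0]
  ]
}}

```text
clock: 12.27
eef_pos: [0.5439, 0.107, 0.1653]
tool_rot: [0.72, 0.694, -0.001, 0.001]
ft_force: [0.1, -4.7, 0.3]
grip_width: 0.0105
grasp_force: 62.0
```

Request:
{"name": "drive_tool", "arguments": {
  "increments": [
    [[0,0.7,0],[0,0,0],0],
    [[0,0,0],[0,0,0],0],
    [[0,0,0],[0,0,0],0]
  ]
}}

```text
clock: 12.52
eef_pos: [0.5439, 0.1071, 0.1653]
tool_rot: [0.72, 0.694, -0.001, 0.001]
ft_force: [0.6, -6.1, 0.1]
grip_width: 0.0109
grasp_force: 62.0
```

Request:
{"name": "drive_tool", "arguments": {
  "increments": [
    [[0,0.7,0],[0,0,0],0],
    [[0,0,0],[0,0,0],0],
    [[0,0,0],[0,0,0],0]
  ]
}}

```text
clock: 12.77
eef_pos: [0.5439, 0.1072, 0.1654]
tool_rot: [0.72, 0.694, -0.001, 0.002]
ft_force: [-0.0, -7.5, 0.7]
grip_width: 0.011
grasp_force: 62.0
```

Request:
{"name": "drive_tool", "arguments": {
  "increments": [
    [[0,-1.3,0],[0,0,0],0],
    [[0,-1.2,0],[0,0,0],0],
    [[0,0,-2],[0,0,0],0],
    [[0,0,-2],[0,0,0],0],
    [[0,0,0],[0,0,0],0]
  ]
}}

```text
clock: 13.18
eef_pos: [0.544, 0.1068, 0.1609]
tool_rot: [0.719, 0.695, -0.0, 0.0]
ft_force: [1.3, -2.4, -1.4]
grip_width: 0.0109
grasp_force: 62.1
```

Request:
{"name": "drive_tool", "arguments": {
  "increments": [
    [[0,0,-1],[0,0,0],0],
    [[0,0,0],[0,0,0],0],
    [[0,0,0],[0,0,0],0]
  ]
}}

```text
clock: 13.43
eef_pos: [0.544, 0.1068, 0.1602]
tool_rot: [0.719, 0.695, -0.0, 0.0]
ft_force: [0.4, -2.9, -0.7]
grip_width: 0.0106
grasp_force: 62.1
```

Request:
{"name": "drive_tool", "arguments": {
  "increments": [
    [[0,-0.5,-0.5],[0,0,0],0],
    [[0,0,-0.5],[0,0,0],0],
    [[0,0,0],[0,0,0],0],
    [[0,0,0],[0,0,0],0]
  ]
}}

```text
clock: 13.77
eef_pos: [0.5439, 0.1067, 0.1593]
tool_rot: [0.719, 0.695, 0.0, -0.0]
ft_force: [0.6, -1.1, -0.5]
grip_width: 0.0106
grasp_force: 62.1
```

Request:
{"name": "drive_tool", "arguments": {
  "increments": [
    [[0,0,0],[0,0,0],0.3],
    [[0,0,0],[0,0,0],0.5],
    [[0,0,0],[0,0,0],0.6],
    [[0,0,0],[0,0,0],0.6],
    [[0,0,0],[0,0,0],0.6],
    [[0,0,0],[0,0,0],0.6]
  ]
}}

```text
clock: 14.27
eef_pos: [0.544, 0.1064, 0.1594]
tool_rot: [0.719, 0.695, 0.0, -0.0]
ft_force: [-0.6, -0.0, -0.7]
grip_width: 0.0514
grasp_force: 0.0
```

Request:
{"name": "drive_tool", "arguments": {
  "increments": [
    [[0,0,10],[0,0,0],0.6],
    [[0,0,20],[0,0,0],0.6],
    [[0,0,30],[0,0,0],0.6],
    [[0,0,35],[0,0,0],0.6],
    [[0,-30,20],[0,0,0],0.6],
    [[0,-40,0],[0,0,0],0.6],
    [[0,-40,0],[0,0,0],0.6],
    [[0,-40,0],[0,0,0],0.6]
  ]
}}

```text
clock: 14.93
eef_pos: [0.5442, -0.0448, 0.2761]
tool_rot: [0.719, 0.695, 0.001, 0.001]
ft_force: [0.4, 0.6, -0.7]
grip_width: 0.0513
grasp_force: 0.0
```

Request:
{"name": "drive_tool", "arguments": {
  "increments": [
    [[0,-40,0],[0,0,0],0.6],
    [[0,-40,0],[0,0,0],0.6],
    [[0,-40,0],[0,0,0],0.6],
    [[0,-30,0],[0,0,0],0.6],
    [[0,0,0],[0,0,0],0.6],
    [[0,0,0],[0,0,0],0.6]
  ]
}}

```text
clock: 15.43
eef_pos: [0.5436, -0.1954, 0.2747]
tool_rot: [0.721, 0.693, 0.0, -0.0]
ft_force: [-0.3, 0.2, -0.2]
grip_width: 0.0515
grasp_force: 0.0
```

```bash
python3 - <<'E'
from h import *
o=get_obs();print(o["clock"],o["eef_pos"])
a=camera("top");c=camera("side")
A=cv2.resize(a["image"][160:225,190:300,::-1],None,fx=4.3,fy=4.3,interpolation=cv2.INTER_CUBIC)
B=cv2.resize(c["image"][155:230,235:285,::-1],None,fx=6,fy=6,interpolation=cv2.INTER_CUBIC)
I=np.zeros((450,800,3),np.uint8);I[:A.shape[0],:A.shape[1]]=A;I[:450,490:790]=B;cv2.imwrite("pics/p4.png",I)
E
```

```text
15.4333 [ 0.54363281 -0.19539965  0.27466697]
```

View pics/p4.png

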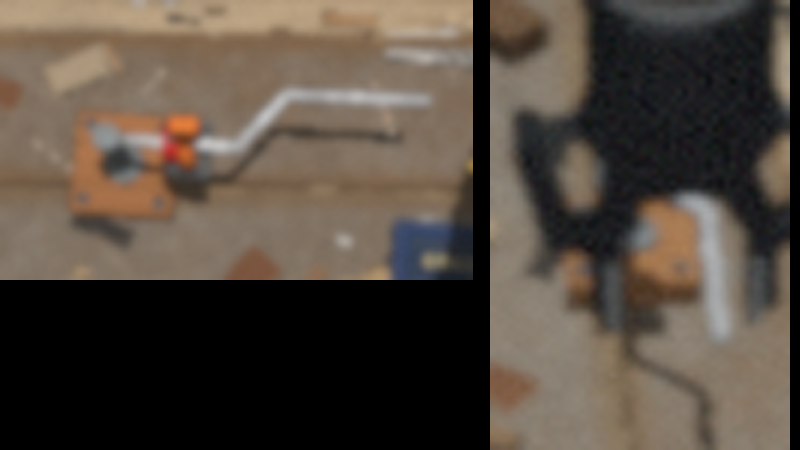

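The top view shows the carrier on the last leg touching the red stop, at about crop (183,140), with its tab up. I'll move the arm clear of the side camera and check that it's at rest and upright.

Request:
{"name": "drive_tool", "arguments": {
  "increments": [
    [[-35,-20,0],[0,0,0],0.6],
    [[-35,-20,0],[0,0,0],0.6],
    [[-35,-20,0],[0,0,0],0.6],
    [[-35,-20,0],[0,0,0],0.6],
    [[-35,-20,0],[0,0,0],0.6],
    [[0,0,0],[0,0,0],0.6],
    [[0,0,0],[0,0,0],0.6],
    [[0,0,0],[0,0,0],0.6]
  ]
}}

```text
clock: 16.2
eef_pos: [0.3698, -0.2928, 0.2749]
tool_rot: [0.719, 0.695, 0.0, 0.001]
ft_force: [-0.0, 0.2, -0.0]
grip_width: 0.0513
grasp_force: 0.0
```

```bash
python3 - <<'E'
from h import *
np.set_printoptions(precision=4,suppress=True)
c=camera("side");a=camera("top")
for n,k in(("side",c),("top",a)):
    for r in silhouettes("carrier",k)[:1]:print(n,r["conf"],r["bbox"])
    for z in(.112,.134,.186):print(z,proj(k,[.5435,.107,z]))
    im=k["image"].astype(int);m=(im[...,0]-im[...,2]>110)&(im[...,1]>60)
    u,v=proj(k,[.5435,.107,.15]).astype(int);y,x=np.nonzero(m[v-14:v+14,u-9:u+9])
    for yy in np.unique(y):print(yy+v-14,x[y==yy].min()+u-9,x[y==yy].max()+u-9)
A=cv2.resize(a["image"][160:225,190:300,::-1],None,fx=4.3,fy=4.3,interpolation=cv2.INTER_CUBIC)
B=cv2.resize(c["image"][155:230,235:285,::-1],None,fx=6,fy=6,interpolation=cv2.INTER_CUBIC)
I=np.zeros((450,800,3),np.uint8);I[:A.shape[0],:A.shape[1]]=A;I[:450,490:790]=B;cv2.imwrite("pics/p5.png",I)
E
```

```text
side 0.61 [252.4, 167.5, 263.3, 188.9]
0.112 [257.4422 184.0033]
0.134 [257.2911 178.7502]
0.186 [256.9216 165.9045]
165 260 260
166 259 261
167 259 261
168 259 260
174 256 256
175 255 256
176 255 256
0.112 [234.7232 194.398 ]
0.134 [234.2747 193.2352]
0.186 [233.1474 190.3121]
187 230 234
188 229 235
189 229 235
190 229 235
191 232 233
193 229 231
194 228 233
195 228 234
196 231 234
197 232 233
```

View pics/p5.png

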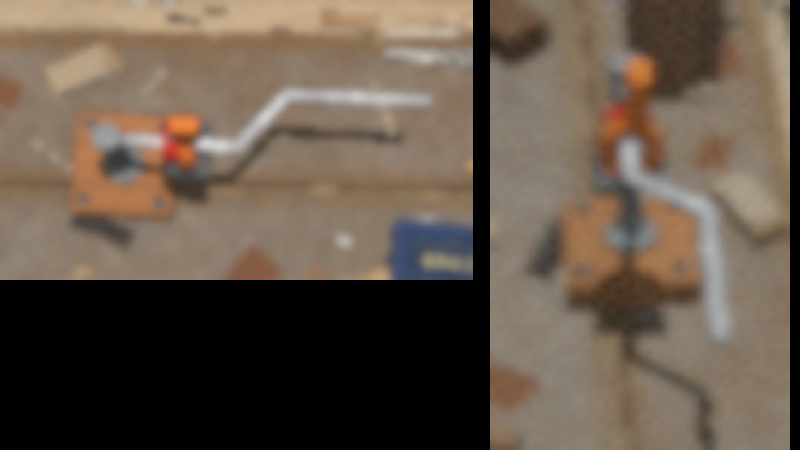

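The carrier hangs still against the red stop, tilted about 0.15 rad. Both top pictures are identical. The tin, mallet and glue weren't touched, so I'm handing in.

```bash
python3 -c "
from workcell import *
print(job_done())"
```

```text
the job is handed in; nothing more can be done
None
```

The carrier is threaded round both bends and hangs at rest against the red stop, tilted roughly 0.15 rad, after being pressed home at about 6–7 N; the job was handed in at about 16 s, with no verdict returned.

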